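Seat the reagent pot on the stirrer and shut the hold-down

ROBOT

A 7-joint arm with a two-finger parallel gripper is mounted at the origin on the work surface. World frame = base frame: x ahead of the robot, y to its left, z up, the work surface at z = 0. Lengths are in m, angles in rad, forces in N, time in s.
With the tool pointing down it reaches from about 0.4 to 0.9 m from the base axis. Payload 5.5 kg.
Tool frame: the origin (TCP) lies midway between the tips of the shut fingers; the grasp point (between the pads) lies 19 mm behind it (manip.grip_depth is the distance from the TCP to the grasp point, in m); z points along the fingers, y is the line along which they close (so a half turn about z gives the same grasp; the last joint's range is limited). The gripper opens to 92 mm and grips with 3 to 60 N. Pads are 19 mm wide; open, the fingers measure 130 mm over their backs; the gripper's body (75 mm by 190 mm) begins 47 mm behind the grasp point.
Start: joints at [1.4, 0.501, -0.427, 1.55, 0.221, 1.138, -0.21], TCP at [0.273, -0.59, 0.227] pointing down, gripper open.
Joint ranges: [-2.88, 2.88], [-0.31, 2.03], [-1.54, 1.56], [0.2, 2.42], [-1.41, 4.55], [0.19, 2.02], [-2.57, 2.57]. Speed limits (rad/s): [2.57, 2.57, 3.14, 3.14, 3.14, 3.14, 3.14].

INTERFACE

Orientations are given as a unit quaternion [x, y, z, w].
In Python, from bench import manip, effector, viewer gives the robot as it stands. Calls block until the motion is done:
- manip.move_pose(position, orientation): joint-space move of the TCP to a pose.
- manip.servo_line(position, ori=None, vel=0.15): straight line of the TCP; ori=None keeps the orientation; vel is the mean speed in m/s.
- manip.movej(angles): joint-space move.
- effector.open_jaws() and effector.close(f_grip=None): open the fingers fully, or close them until they stop; f_grip is the grip in N (None keeps the last).
- manip.sleep(seconds).
- manip.solve_ik(position, orientation): joint angles nearest the present ones, or None.
- viewer.get_image(name): name is "scene" or "top"; returns the picture (480x640x3 uint8, red, green, blue); there is no depth.
- viewer.get_calibration(name): a dict with "vfov" (degrees; the focal length in pixels is half the picture's height over the tangent of half this angle, whatever the lens; pixels are square), "cx", "cy" (the principal point, pixels), "dist_coeffs" ([k1, k2, p1, p2, k3] as OpenCV has them; the pictures are not rectified), "eye" and "attitude" of the camera in the world. Camera axes: x right, y down, z forward; pixel columns grow to the right and rows downward; lengths in m; the calibration is good to about 2 mm. A picture is of the moment at which its call begins. get_calibration takes no time and is no camera call.
A pose or a line that the arm cannot do raises manip.PlanningError and nothing moves.
- manip.hand_in(): hands the job in; it is judged then, once.
Readings, each from a call of its own:
- manip.current_clock(): time.
- manip.current_q(): joint angles.
- manip.current_joint_velocities(): joint speeds.
- manip.current_tau(): joint torques, N m.
- manip.current_tool_pos(): TCP position.
- manip.current_tcp_rot(): TCP orientation.
- manip.current_force(): force on the tool from outside, world axes, zero at the start.
- manip.current_wrist_torque(): the same for the moment, N m.
- manip.current_finger_gap(): finger opening in m.
- manip.current_gripper_force(): force on a finger pad.
Only numpy, scipy, OpenCV 4.12 (cv2) and the standard library are available. Lean on these libraries where they do the work, as an engineer would, in place of code of your own. Each camera call takes 0.05 s, during which the arm holds its last target. There are 200 camera calls.

TASK

Put the white reagent pot with the grey lid, feet down, into the round nest of the stirring station, and with light downward pressure turn it until its feet drop between the drive pins and it sits fully home on the nest floor. Only then swing the hold-down bail all the way shut over it. Be gentle with the pot and station, never bring the bail down over a pot that stands proud, and leave the tube rack, the jar and the bottle where they are.

Things in the scene. Friction and masses are not known exactly. Their poses are not given: they have to be found in the camera images.
- pot: The reagent pot, upright: white plastic with a grey lid, white in the middle, 52 mm diameter, 50 mm tall, about 0.2 kg. Origin: centre of its underside, at the feet's ends; z up. Plain cylinder from 8 to 50 mm above the origin; below it six round feet, 12 mm diameter, 8 mm long, on a 20 mm radius circle at 0, 60, 120.. degrees from its x.
- station: The stirring station, fixed: white housing, 130 mm (its x) by 165 mm (its y, -70 to +95), 45 mm high. Origin: on the bench below the nest axis; z up. On top a grey round nest wall 14 mm high, bore 55 mm for the lower 9 mm, flared to 65 mm at the mouth. In the nest stand two facing drive pins (see pins_top). 4 to 8 N of downward force on the pot is plenty; over 35 N damages the parts.
- nest (a point): Centre of the nest floor, on the nest axis, 45 mm above the bench; axes as the station's. The pot is home when its origin is here. While its feet ride on the pins it stands 4 to 7 mm proud; where the pins lie midway between feet (within about 3 degrees) the push-back vanishes and it can go down. Turning it by at most 60 degrees, either way, finds this.
- pins_top (a point): Point on the nest axis at the height of the two steel drive pins' tops, 7 mm above the nest floor. The pins are 7 mm thick, 180 degrees apart at 20 mm radius; their angle differs every time and is not measured. They are sprung: they yield 3 mm downward, about 2 N per mm for both together after 1 N, then are solid. Their drive slips round if twisted by over 0.35 N m.
- bail (a joint): Hinge angle of the hold-down bail, rad: 0 = shut (level, on its stop), 2.1 to 2.3 = swung open, leaning back beyond its hinge. Friction holds it at any angle; about 2 to 3 N at its bar moves it.
- bail_hinge (a point): Middle of the bail's hinge line, 70 mm from the nest axis on the station's +y side, 105 mm above the bench; the line runs along the station's x. The bar travels about it on a 145 mm radius: up, over the nest and down to 75 mm beyond the nest axis on the station's -y side, 105 mm above the bench when shut.
- bail_bar (a point): Middle of the bail's black round grip bar, 12 mm diameter, 92 mm long, along the station's x; pinch it from above, fingers closing across it. The bail is a flat frame: two 8 mm side links 84 mm apart from hinge to bar and, 70 mm from the hinge, a 16 mm wide cross strap. Shut, the strap clears the top of a pot that is home by 2 mm; it strikes a pot that is not.
- rack: Bystander: white tube rack with capped tubes, 60 x 200 mm, 86 mm tall. Origin under its centre. Leave it alone.
- jar: Bystander: small clear jar with a white cap, 36 mm diameter, 50 mm tall. Origin under its centre. Leave it alone.
- flask: Bystander: amber bottle, 56 mm diameter, 120 mm tall. Origin under its centre. Leave it alone.
There are look-alikes about, which are no part of the job. Leave any blue or yellow look-alike of the pot alone.

How it is judged:
By the outcome, as a careful person would: the job done as asked, in the order asked, and still so for the second after the job is handed in, with the robot touching nothing.
It also fails if it takes over 72 s, if anything falls off the work surface, if the arm or the gripper's body presses on something with over 40 N, if the wrist force passes 120 N, or if a joint passes its speed limit or range.

## Working session

There is one attempt and no reset: what is moved stays moved. The work goes in short steps, each a Python script; the robot and the scene stay as the last script left them, time stands still between calls to the robot, and variables do not carry over. Pictures are saved under pics/ and viewed, at most 10 in all, crops included, and the job is handed in when it is done.

```bash
mkdir -p pics; ls; python3 - <<'E'
from bench import manip, effector, viewer
import cv2
for n in("scene","top"):
    im=viewer.get_image(n); cv2.imwrite(f"pics/{n}0.png",im[:,:,::-1]); print(n,viewer.get_calibration(n))
print(manip.current_clock(),manip.current_tool_pos(),manip.current_tcp_rot(),manip.current_force(),manip.grip_depth)
E
```

```text
pics
scene {'vfov': 57.573416105821345, 'cx': 326.42760320882246, 'cy': 237.0137247100566, 'dist_coeffs': array([-0.04785047,  0.        ,  0.        ,  0.        ,  0.        ]), 'eye': array([ 1.13163884, -0.76198602,  0.67483813]), 'attitude': array([ 0.82652168,  0.3010228 , -0.16996751, -0.44425018])}
top {'vfov': 56.850700258668894, 'cx': 318.2406372937287, 'cy': 240.37992907049028, 'dist_coeffs': array([-0.0847845,  0.       ,  0.       ,  0.       ,  0.       ]), 'eye': array([ 0.42909213, -0.13500331,  0.93408725]), 'attitude': array([ 0.70555413, -0.70532279,  0.04400969, -0.05269033])}
0.1 [ 0.27290782 -0.58925052  0.22578018] [ 9.76560851e-01  2.15239772e-01 -1.55168779e-04 -8.48910593e-04] [-0.08268243  0.44575606  0.49683708] 0.0188
```

View pics/scene0.png

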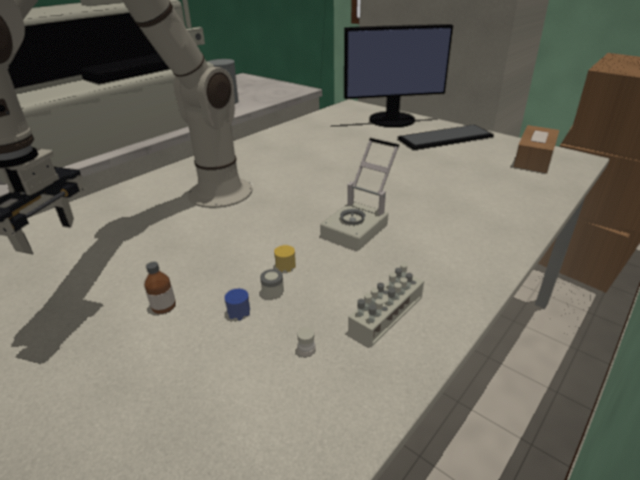

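View pics/top0.png

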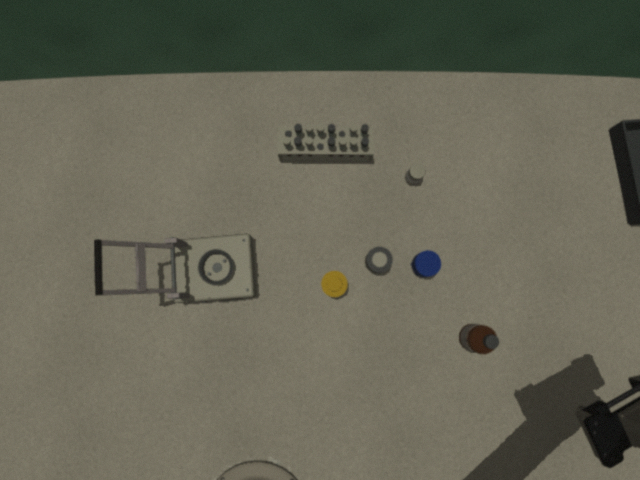

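Top view: the stand-ins for the pot are white with a grey lid (378,260), blue (427,264), yellow (335,285) and the small jar (415,177). I choose (378,260), which is (272,283) in the scene view. The station nest is at (217,267) top and (352,216) scene. The bail is open, with its bar at (98,267) top.

```bash
cat > h.py <<'E'
from bench import manip, effector, viewer
import numpy as np, cv2
from scipy.spatial.transform import Rotation as R
C={n:viewer.get_calibration(n) for n in("scene","top")}
def K(c):
    f=240/np.tan(np.radians(c["vfov"])/2); return np.array([[f,0,c["cx"]],[0,f,c["cy"]],[0,0,1.]])
def ray(n,uv):
    c=C[n]; p=cv2.undistortPoints(np.array([[uv]],float),K(c),c["dist_coeffs"])[0,0]
    d=R.from_quat(c["attitude"]).apply([p[0],p[1],1]); return c["eye"],d/np.linalg.norm(d)
def onz(n,uv,z):
    e,d=ray(n,uv); return e+d*(z-e[2])/d[2]
def tri(a,b):
    (e1,d1),(e2,d2)=ray("scene",a),ray("top",b)
    s=np.linalg.lstsq(np.c_[d1,-d2],e2-e1,rcond=None)[0]
    p,q=e1+s[0]*d1,e2+s[1]*d2; return (p+q)/2,np.linalg.norm(p-q)
def proj(n,P):
    c=C[n]; r=R.from_quat(c["attitude"]).inv(); P=np.atleast_2d(P)
    return cv2.projectPoints(P,r.as_rotvec(),-r.apply(c["eye"]),K(c),c["dist_coeffs"])[0][:,0]
E
python3 - <<'E'
import cv2,numpy as np
s=cv2.imread("pics/scene0.png");t=cv2.imread("pics/top0.png")
def cr(i,u,v,w,h,W,H): return cv2.resize(i[v:v+h,u:u+w],(W,H),interpolation=cv2.INTER_CUBIC)
a=np.vstack([cr(t,165,225,100,80,400,320),cr(t,340,225,100,56,400,224)])
b=np.vstack([cr(s,310,180,80,64,400,320),cr(s,225,240,80,44,400,224)])
cv2.imwrite("pics/crop1.png",np.hstack([a,b]))
E
```

```text
(no output)
```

View pics/crop1.png

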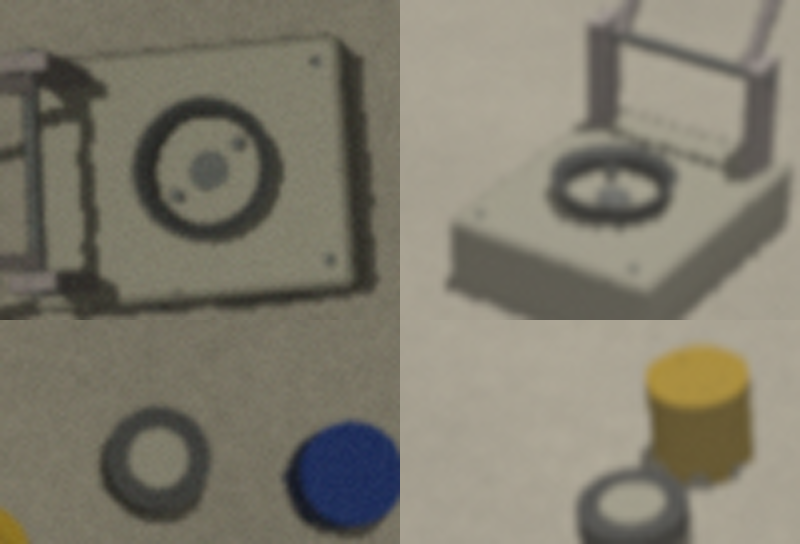

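The crop confirms the pot: grey lid ring with a white centre at top (379,260), plain and upright. The pins show at top (224.8,261) and (209.5,274), so the needed phase can be estimated. The nest ring centre is about (217,267).

```bash
python3 - <<'E'
from h import *
s=cv2.imread("pics/scene0.png");t=cv2.imread("pics/top0.png")
def blobs(im,box,f,name,mina=15):
    u,v,w,h=box; c=cv2.resize(im[v:v+h,u:u+w],None,fx=4,fy=4,interpolation=cv2.INTER_CUBIC)
    m=f(c).astype(np.uint8)
    cs,hi=cv2.findContours(m,cv2.RETR_CCOMP,cv2.CHAIN_APPROX_NONE)
    out=[]
    for k,c in enumerate(cs):
        if len(c)>=8 and cv2.contourArea(c)/16>mina:
            e=cv2.fitEllipse(c); out.append((np.array(e[0])/4+[u-.375,v-.375],np.array(e[1])/4,hi[0][k][3]>=0)); print(name,out[-1][0].round(2),out[-1][1].round(1),"hole" if out[-1][2] else "")
    return out
g=lambda c:c.max(2)
dark=lambda th:(lambda c:g(c)<th)
print("vals pot",t[260,362:396,1], "nest",t[267,196:238,1], "sc nest",s[216,336:368,1],"sc pot",s[:,272,1][266:298])
blobs(t,(355,238,45,45),dark(100),"top pot"); blobs(s,(255,262,34,26),dark(125),"sc pot")
blobs(t,(195,245,45,45),dark(85),"top nest"); blobs(s,(332,202,40,28),dark(100),"sc nest")
blobs(t,(90,235,16,64),dark(60),"top bar"); blobs(s,(362,134,40,18),dark(75),"sc bar")
for a in[(243.75,240.25),(247.5,289.75),(224.75,261),(209.5,274)]: print(a,onz("top",a,.045 if a[0]>240 else .052).round(4))
E
```

```text
vals pot [115 112  95  70  55  63  66  63  66  80 104 119 125 122 122 125 122 124
 122 122 124 120 122 119 107  84  67  65  64  70  86 103 109 113] nest [125 102  77  57  46  45  40  57  92 116 121 123 119 123 123 118 100  92
  89  91  89  88  88  86  88  92 115 120 122 123 126 127 118  98  68  56
  56  58  63  80 113 124] sc nest [156 158 155 140 109  86  83  95 118 136 147 152 155 156 144 124 120 136
 150 154 153 151 145 131 112  82  68  78 101 130 151 157] sc pot [154 149 134 109  96 113 138 154 158 157 157 157 153 134 107  90  82  73
  66  66  71  85  94  96  95  96  94  96  95  96  94  91]
top pot [378.56 260.77] [28.3 29.7] 
top pot [379.13 259.05] [14.8 15. ] hole
sc pot [274.54 275.73] [22.1 33.5] 
sc pot [270.98 275.39] [ 8.5 13.4] hole
top nest [216.32 267.15] [35.3 37. ] 
top nest [216.63 267.1 ] [25.7 27.3] hole
sc nest [352.01 216.89] [15.6 25. ] 
sc nest [352.08 217.3 ] [ 7.5 19.6] hole
top bar [ 97.98 266.87] [ 7.4 84.3] 
sc bar [382.97 142.14] [ 2.8 40.7] 
sc bar [399.83 138.37] [3.9 6.1] 
(243.75, 240.25) [0.5519 0.0275 0.045 ]
(247.5, 289.75) [0.4518 0.0177 0.045 ]
(224.75, 261) [0.5089 0.0637 0.052 ]
(209.5, 274) [0.4827 0.0939 0.052 ]
```

```bash
python3 - <<'E'
from h import *
p,e=tri((270.98,275.39),(379.13,259.05)); print("pot lid",p.round(4),e.round(4), onz("top",(379.13,259.05),.05).round(4))
p,e=tri((352.05,217.0),(216.4,267.1)); print("nest rim",p.round(4),e.round(4),onz("top",(216.4,267.1),.057).round(4))
p,e=tri((383.0,142.1),(97.9,266.9)); print("bar",p.round(4),e.round(4))
y=np.radians(5.6);print("hinge pred", (np.array([.4955,.0785])+.07*np.array([-np.sin(y),np.cos(y)])).round(4))
# feet pixels of pot in scene, crop for view; neighbours
for n,uv in (("yellow",(335,284)),("blue",(427,263))): print(n,onz("top",uv,.05).round(4))
s=cv2.imread("pics/scene0.png"); cv2.imwrite("pics/feet.png",cv2.resize(s[262:302,252:292],None,fx=12,fy=12,interpolation=cv2.INTER_CUBIC))
def q(yaw): return (R.from_euler("z",yaw)*R.from_quat([1,0,0,0])).as_quat()
for pos in([.48,-.18],[.4955,.0785]):
  for yaw in np.radians([-90,-60,-30,0,30,60,90]):
    j=manip.solve_ik([*pos,.1],q(yaw)); print(pos,np.degrees(yaw).round(),None if j is None else np.round(j,2))
E
```

```text
pot lid [ 0.5128 -0.246   0.0511] 0.0004 [ 0.5131 -0.246   0.05  ]
nest rim [0.4966 0.0804 0.0518] 0.0002 [0.4962 0.0791 0.057 ]
bar [0.4827 0.2383 0.2214] 0.001
hinge pred [0.4887 0.1482]
yellow [ 0.4634 -0.1575  0.05  ]
blue [ 0.505 -0.342  0.05 ]
[0.48, -0.18] -90.0 [-0.12  0.44  0.52  2.02 -0.32  0.76 -2.55]
[0.48, -0.18] -60.0 [ 0.56  0.42 -0.31  2.    0.18  0.75 -2.47]
[0.48, -0.18] -30.0 [ 0.64  0.43 -0.4   2.    0.24  0.76 -2.  ]
[0.48, -0.18] 0.0 [ 0.75  0.45 -0.54  1.99  0.32  0.78 -1.55]
[0.48, -0.18] 30.0 [ 0.83  0.48 -0.64  1.99  0.4   0.8  -1.09]
[0.48, -0.18] 60.0 [ 0.89  0.5  -0.73  1.99  0.45  0.82 -0.61]
[0.48, -0.18] 90.0 [ 0.96  0.53 -0.81  1.99  0.51  0.84 -0.14]
[0.4955, 0.0785] -90.0 [ 0.75  0.82 -1.3   2.01  0.92  1.09  2.15]
[0.4955, 0.0785] -60.0 [-0.7   0.44  0.6   2.05 -0.36  0.75 -2.5 ]
[0.4955, 0.0785] -30.0 [-0.41  0.39  0.24  2.04 -0.13  0.73 -2.18]
[0.4955, 0.0785] 0.0 [ 0.49  0.53 -0.86  2.01  0.55  0.84 -2.26]
[0.4955, 0.0785] 30.0 [ 0.54  0.57 -0.94  2.01  0.61  0.87 -1.79]
[0.4955, 0.0785] 60.0 [ 0.53  0.56 -0.93  2.01  0.6   0.86 -1.25]
[0.4955, 0.0785] 90.0 [ 0.53  0.56 -0.92  2.01  0.59  0.86 -0.72]
```

View pics/feet.png

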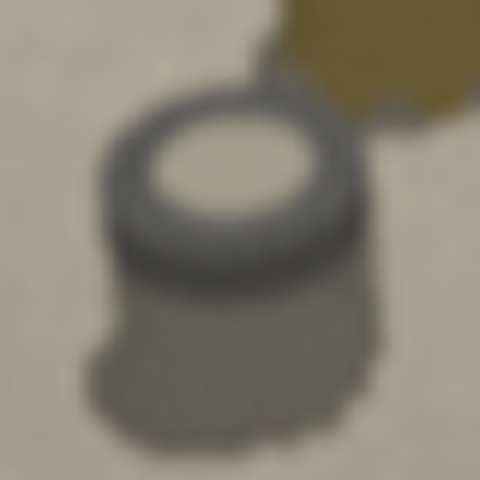

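Measured points agree with the text: lid z is 51 mm (50 given), the nest rim about 52–57 mm, pin spacing 40 mm, and the bar radius from the hinge about 147 mm. The foot phase can't be seen, so I'll find it by feel. Next I grasp with the fingers closing at about 12° to x, clear of yellow and blue.

```bash
cat >> h.py <<'E'
def q(close_deg): # tool down, fingers closing along this world angle
    return (R.from_euler("z",close_deg+90,degrees=True)*R.from_quat([1,0,0,0])).as_quat()
def st(tag=""):
    print(tag,"t%.2f"%manip.current_clock(),"tcp",np.round(manip.current_tool_pos(),4),"F",np.round(manip.current_force(),1),"T",np.round(manip.current_wrist_torque(),2),"gap",round(float(manip.current_finger_gap()),4))
E
python3 - <<'E'
from h import *
P=[.513,-.246]
manip.move_pose([*P,.15],q(12)); st("above"); print(np.round(manip.current_q(),2))
manip.servo_line([*P,.075],vel=.15); st()
manip.servo_line([*P,.020],vel=.06); st("at")
cv2.imwrite("pics/g1.png",cv2.resize(viewer.get_image("scene")[200:340,200:360,::-1],None,fx=4,fy=4))
effector.close(f_grip=15); st("closed"); print(manip.current_gripper_force())
E
```

```text
above t1.67 tcp [ 0.5125 -0.2484  0.1501] F [-0.  -0.9 -0.3] T [-0.02 -0.07 -0.03] gap 0.0919
[ 1.02  0.54 -0.81  1.82  0.47  0.98  0.22]
 t2.32 tcp [ 0.5134 -0.2462  0.0754] F [0.6 0.  0.2] T [ 0.02 -0.12  0.  ] gap 0.0916
at t3.38 tcp [ 0.5133 -0.246   0.0203] F [ 0.1 -0.2 -0.4] T [ 0.01 -0.12  0.03] gap 0.0918
closed t4.15 tcp [ 0.513 -0.246  0.02 ] F [ 1.1 -0.4  0.5] T [-0.02 -0.12  0.06] gap 0.0518
15.00002458691597
```

View pics/g1.png

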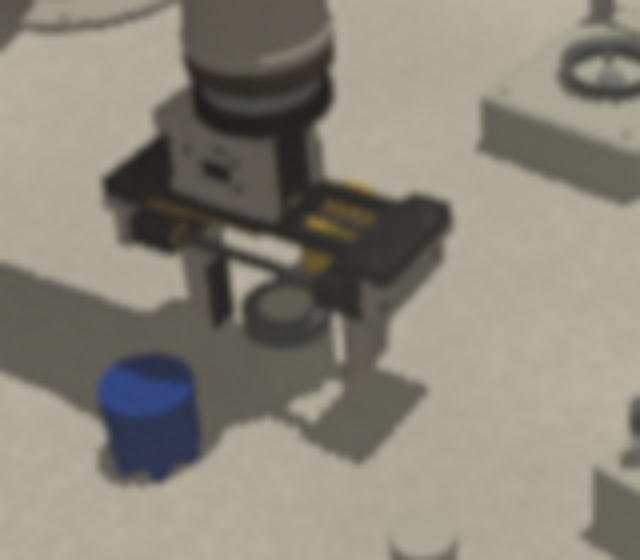

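The image shows the fingers straddling the grey-lid pot, at about crop (285,310), clear of the blue pot. The gap reads 51.8 mm, so the pot is held. Lift, carry, and lower onto the pins with a force guard.

```bash
python3 - <<'E'
from h import *
manip.servo_line([.513,-.246,.15],vel=.15); st("lift")
N=[.496,.079]
manip.move_pose([*N,.15],q(-24)); st("over"); print(np.round(manip.current_q(),2))
manip.servo_line([*N,.083],vel=.1); manip.sleep(.3)
b=np.mean([manip.current_force() for _ in range(5)],0); st("base")
z=.083
while z>.071:
    z-=.001; manip.servo_line([*N,z],vel=.02); manip.sleep(.1); F=manip.current_force()-b
    print(round(z,4),np.round(F,1))
    if F[2]>3 or np.hypot(*F[:2])>4: break
st()
cv2.imwrite("pics/n1.png",cv2.resize(viewer.get_image("scene")[150:270,290:430,::-1],None,fx=4,fy=4))
E
```

```text
lift t5.17 tcp [ 0.5122 -0.2459  0.1491] F [-0.1 -0.3 -2.3] T [ 0.02 -0.09  0.04] gap 0.0516
over t6.40 tcp [0.4962 0.0779 0.1496] F [-0.4 -0.1 -2. ] T [-0.02 -0.05 -0.05] gap 0.0518
[ 0.44  0.41 -0.78  1.98  0.37  0.9  -0.95]
base t7.52 tcp [0.4964 0.079  0.0835] F [ 0.7 -0.1 -2.4] T [-0.05 -0.05 -0.06] gap 0.052
0.082 [-0.9  0.6  0.9]
0.081 [-0.8  0.3  1.1]
0.08 [-0.7  0.6  0.3]
0.079 [-0.7  0.3  0.4]
0.078 [-1.5 -0.2  0.8]
0.077 [-0.6 -0.1  1.1]
0.076 [-0.7  0.3  1.4]
0.075 [-0.5  0.7  0.4]
0.074 [-0.8 -0.6  1.7]
0.073 [0.  0.1 1.1]
0.072 [0.5 1.1 0.1]
0.071 [0.5 3.  2.2]
 t11.72 tcp [0.4963 0.0792 0.0712] F [ 1.2  2.8 -0.2] T [ 0.49 -0.33 -0.  ] gap 0.0513
```

View pics/n1.png

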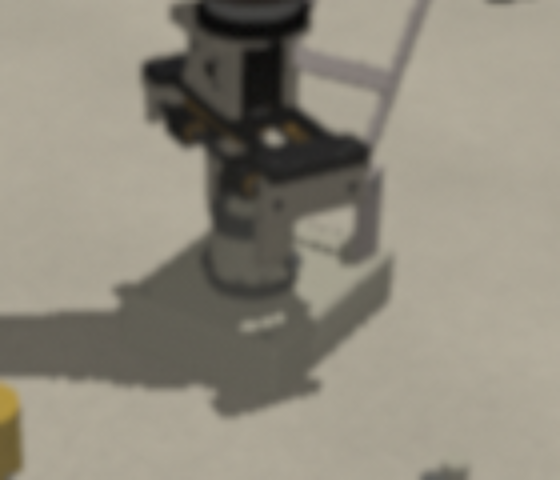

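The pot is in the nest mouth at image (250,270) and just touching down, with 3 N of side force in +y. I'll relieve that, press to about 5 N, and turn in small steps.

```bash
cat > sweep.py <<'E'
from h import *
import sys,json
B=np.array([.0,.2,-2.0])
def frc(n=4):
    r=[]
    for _ in range(n): r.append(manip.current_force()); manip.sleep(.02)
    return np.mean(r,0)-B
def centre(N,F,g=.00015,m=.0004):
    return N+np.clip(g*F[:2],-m,m)
E
python3 - <<'E'
from sweep import *
N=np.array([.496,.079]); z=.071; a=-24.
for i in range(6):
    F=frc(); N=centre(N,F)
    if F[2]<4 and z>.0695: z-=.0005
    manip.servo_line([*N,z],q(a),vel=.02); print(round(z,4),N.round(4),F.round(1),"T",np.round(manip.current_wrist_torque(),2))
t=manip.current_clock()
for i in range(4):
    a+=2; manip.servo_line([*N,z],q(a),vel=.02); F=frc(); N=centre(N,F); print(a,N.round(4),F.round(1))
print("step time",(manip.current_clock()-t)/4); st()
E
```

```text
0.0705 [0.4961 0.0792] [0.8 1.6 2.1] T [ 0.41 -0.16  0.03]
0.07 [0.4962 0.0795] [0.3 1.8 3.9] T [ 0.27 -0.15 -0.02]
0.07 [0.4962 0.0796] [0.3 0.8 5.2] T [ 0.09 -0.18  0.02]
0.07 [0.4963 0.0796] [0.5 0.  5.4] T [-0.04 -0.21  0.02]
0.07 [0.4964 0.0796] [ 0.9 -0.3  6.1] T [-0.15 -0.13 -0.07]
0.07 [0.4965 0.0796] [ 0.3 -0.3  6.1] T [-0.22 -0.13  0.03]
-22.0 [0.4965 0.0796] [0.1 0.1 4.9]
-20.0 [0.4965 0.0795] [ 0.3 -0.2  4.7]
-18.0 [0.4965 0.0795] [-0.  -0.3  4.5]
-16.0 [0.4964 0.0795] [-0.6 -0.2  5. ]
step time 0.31664999999999965
 t14.93 tcp [0.4965 0.0796 0.07  ] F [-0.4  0.9  3.3] T [ 0.06 -0.09  0.03] gap 0.0515
```

Centred, and riding the springs at about 5 N. Continue the sweep.

```bash
python3 - <<'E'
from sweep import *
N=np.array([.4964,.0795]); z=.070; a=-16.
found=False
while a<40:
    a+=2; manip.servo_line([*N,z],q(a),vel=.02); F=frc(); N=centre(N,F); print(a,F.round(1),np.round(manip.current_wrist_torque()[2],2))
    if F[2]<2: found=True; break
    if F[2]>9: break
if found:
    for k in range(2):   # middle of the window
        manip.servo_line([*N,z],q(a+1.0*(k+1)),vel=.02); F=frc(); print("+",k+1,F.round(1))
        if F[2]>2: break
    while z>.0651:
        z-=.001; manip.servo_line([*N,z],vel=.02); F=frc(); N=centre(N,F); print(round(z,4),N.round(4),F.round(1))
        if F[2]>5: break
st()
E
```

```text
-14.0 [0.4 0.5 4.8] 0.06
-12.0 [0.5 1.1 4.8] 0.02
-10.0 [0.6 0.4 4.5] 0.04
-8.0 [0.9 1.  4.4] 0.06
-6.0 [0.7 0.1 4.4] -0.02
-4.0 [-0.  -0.2  4.4] 0.03
-2.0 [ 0.4 -0.3  3.8] -0.04
0.0 [ 1.8  0.9 -0.1] 0.03
+ 1 [ 1.   1.1 -0.2]
+ 2 [ 2.1  1.3 -0.2]
0.069 [0.4976 0.0802] [2.4 1.3 1.2]
0.068 [0.4979 0.0802] [2.4 0.2 0.7]
0.067 [0.4982 0.0803] [1.7 0.5 0.7]
0.066 [0.4983 0.0803] [0.9 0.1 0.4]
0.065 [0.4981 0.0803] [-1.3 -0.3  3.4]
 t19.68 tcp [0.498  0.0802 0.065 ] F [-1.6  0.3  2.4] T [-0.04  0.14  0.02] gap 0.0516
```

The push-back vanished at 0°, and the pot descended to floor contact at exactly the home height (TCP 65 mm = floor 45 + 20). I'll firm it gently, release, and check the lid height in both views.

```bash
python3 - <<'E'
from sweep import *
N=np.array([.4981,.0803]); z=.065
for i in range(4):
    F=frc(); print(round(z,4),F.round(1))
    if F[2]>5.5: break
    z-=.0003; N=centre(N,F); manip.servo_line([*N,z],vel=.02)
st("pressed")
manip.servo_line([*N,.065],vel=.02)
effector.open_jaws(); st("open")
manip.servo_line([*N,.12],vel=.1); manip.servo_line([*N,.30],vel=.25); st("up")
manip.move_pose([.4827,.2383,.30],q(95.6)); st("over bar"); print(np.round(manip.current_q(),2))
s=viewer.get_image("scene")[:,:,::-1];t=viewer.get_image("top")[:,:,::-1]
cv2.imwrite("pics/s2.png",s);cv2.imwrite("pics/t2.png",t)
f=lambda i,u,v,w,h:cv2.resize(i[v:v+h,u:u+w],(400,400),interpolation=cv2.INTER_CUBIC)
cv2.imwrite("pics/c2.png",np.hstack([f(t,175,225,80,80),f(s,320,175,64,64)]))
E
```

```text
0.065 [-1.  -0.5  4.2]
0.0647 [-1.9 -1.   7.2]
pressed t20.07 tcp [0.498  0.0802 0.065 ] F [-2.  -0.7  6.1] T [-0.12  0.38  0.03] gap 0.0516
open t21.13 tcp [0.4979 0.0802 0.065 ] F [-0.3  1.   0.2] T [-0.03 -0.15 -0.02] gap 0.0921
up t22.70 tcp [0.497  0.0797 0.2985] F [-0.2 -1.1 -0.5] T [-0.03 -0.09 -0.01] gap 0.0921
over bar t23.73 tcp [0.4825 0.2375 0.2989] F [-0.4  0.5  0. ] T [ 0.09 -0.14  0.05] gap 0.0919
[ 0.48  0.51 -1.33  1.73  0.51  1.32  0.71]
```

View pics/c2.png

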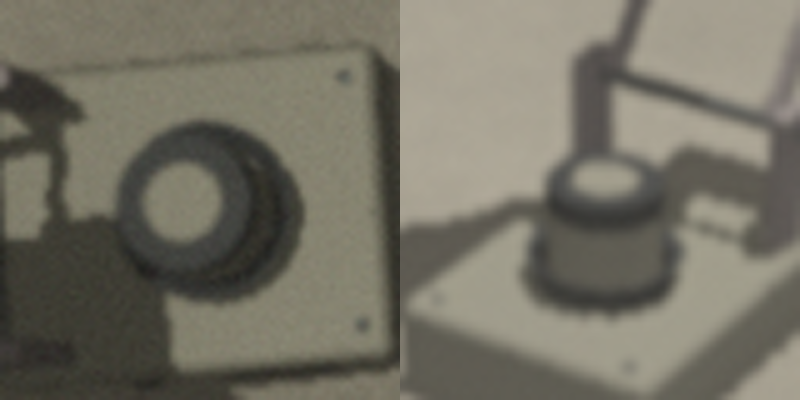

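The view shows the pot standing straight in the nest, its lid at crop (182,201) top and (606,180) scene. Triangulate the lid height; if it is home (about 95 mm), pinch the bar.

```bash
python3 - <<'E'
from sweep import *
s=cv2.imread("pics/s2.png");t=cv2.imread("pics/t2.png")
def hole(im,u,v,w,h,th):
    c=cv2.resize(im[v:v+h,u:u+w],None,fx=4,fy=4,interpolation=cv2.INTER_CUBIC).max(2)
    cs,hi=cv2.findContours((c<th).astype(np.uint8),cv2.RETR_CCOMP,cv2.CHAIN_APPROX_NONE)
    k=max((i for i in range(len(cs)) if hi[0][i][3]>=0 and len(cs[i])>8),key=lambda i:cv2.contourArea(cs[i]))
    e=cv2.fitEllipse(cs[k]);print(np.round(e[1],1)/4);return np.array(e[0])/4+[u-.375,v-.375]
a=hole(s,340,196,26,16,125);b=hole(t,198,252,28,28,100);p,e=tri(a,b);print(a,b,p.round(4),e.round(4))
for h in(.095,.100): print(h,proj("scene",[.498,.0802,h]),proj("top",[.498,.0802,h]))
if .091<p[2]<.098:
    manip.servo_line([.4827,.2383,.24],vel=.15); st()
    manip.servo_line([.4827,.2383,.2035],vel=.06); st("at bar")
    effector.close(f_grip=8); st("pinched")
E
```

```text
[ 5.8   10.775]
[15.55  16.175]
[352.37806225 203.16185665] [211.04538441 264.88978481] [0.4973 0.0799 0.0963] 0.0001
0.095 [[352.64523963 203.61123833]] [[211.0886504 264.6124511]]
0.1 [[352.67990689 202.00660326]] [[210.42964834 264.39529685]]
 t24.38 tcp [0.4828 0.2384 0.2404] F [ 1.3 -0.4  0.3] T [ 0.2  -0.14  0.03] gap 0.0917
at bar t25.14 tcp [0.4827 0.2385 0.2036] F [ 0.2 -0.4 -0.1] T [ 0.15 -0.09  0.01] gap 0.0915
pinched t26.36 tcp [0.4827 0.2389 0.2037] F [-0.2  2.   0.3] T [ 0.55 -0.09 -0.05] gap 0.0115
```

The lid reads 96.3 mm, the same +1 mm bias as on the bench, so the pot is home. The bar is pinched (gap 11.5 mm). Swing it along its arc with a force guard.

```bash
cat > bail.py <<'E'
from sweep import *
ys=np.array([-.0976,.9952]); N=np.array([.498,.0802]); H=N+.07*ys
def tcp(th,r=.145,dz=-.0160):
    return [*(H-r*np.cos(th)*ys), .105+r*np.sin(th)+dz]
def step(th,r,vel):
    manip.servo_line(tcp(th,r),vel=vel); F=np.mean([manip.current_force() for _ in range(3)],0)
    fr=F[:2]@ys*-np.cos(th)+F[2]*np.sin(th); ft=F[:2]@ys*np.sin(th)+F[2]*np.cos(th); return F,fr,ft
E
python3 - <<'E'
from bail import *
th=2.236; r=.145
while th>.25:
    th-=.09; F,fr,ft=step(th,r,.07); print(round(th,3),"F",F.round(1),"rad %.1f tan %.1f r %.4f"%(fr,ft,r))
    if np.linalg.norm(F)>14: print("STOP"); break
    r+=np.clip(.0002*fr,-.0006,.0006)
st(); cv2.imwrite("pics/s3.png",cv2.resize(viewer.get_image("scene")[120:270,280:430,::-1],(600,600)))
E
```

```text
2.146 F [-0.2  1.1  4.8] rad 4.7 tan -1.7 r 0.1450
2.056 F [-1.3  1.4  5. ] rad 5.2 tan -1.0 r 0.1456
1.966 F [-1.7  0.6  6.3] rad 6.1 tan -1.7 r 0.1462
1.876 F [-0.4 -0.3  2.6] rad 2.4 tan -1.0 r 0.1468
1.786 F [ 0.2 -0.6  0.5] rad 0.4 tan -0.7 r 0.1473
1.696 F [ 0.3 -0.6 -0.4] rad -0.5 tan -0.5 r 0.1473
1.606 F [-2.3 -1.5  0.8] rad 0.8 tan -1.3 r 0.1472
1.516 F [-2.3 -2.1  0.4] rad 0.5 tan -1.8 r 0.1474
1.426 F [-1.9 -1.6 -0. ] rad 0.2 tan -1.4 r 0.1475
1.336 F [-2.1 -1.7 -0.8] rad -0.4 tan -1.6 r 0.1475
1.246 F [-0.8 -1.  -1.5] rad -1.1 tan -1.4 r 0.1474
1.156 F [-0.7 -1.2 -1.6] rad -1.1 tan -1.7 r 0.1472
1.066 F [-0.9 -1.5 -1.9] rad -1.0 tan -2.1 r 0.1470
0.976 F [-0.8 -0.8 -2.1] rad -1.3 tan -1.8 r 0.1468
0.886 F [-0.3 -1.3 -2.6] rad -1.2 tan -2.6 r 0.1466
0.796 F [-0.   0.7 -2.8] rad -2.5 tan -1.4 r 0.1463
0.706 F [ 0.6 -0.5 -1.2] rad -0.3 tan -1.3 r 0.1458
0.616 F [-0.7 -0.8 -2. ] rad -0.6 tan -2.1 r 0.1458
0.526 F [-0.2  0.1 -2.7] rad -1.4 tan -2.3 r 0.1456
0.436 F [ 0.5 -0.2 -4.1] rad -1.5 tan -3.9 r 0.1454
0.346 F [ 0.3  0.8 -2.3] rad -1.5 tan -1.8 r 0.1451
0.256 F [-0.3 -0.1 -1.7] rad -0.4 tan -1.7 r 0.1447
0.166 F [ 0.3  1.4 -1.9] rad -1.7 tan -1.6 r 0.1447
 t34.14 tcp [0.5052 0.008  0.1125] F [ 0.3  1.4 -1.9] T [ 0.33 -0.23 -0.02] gap 0.0115
```

View pics/s3.png

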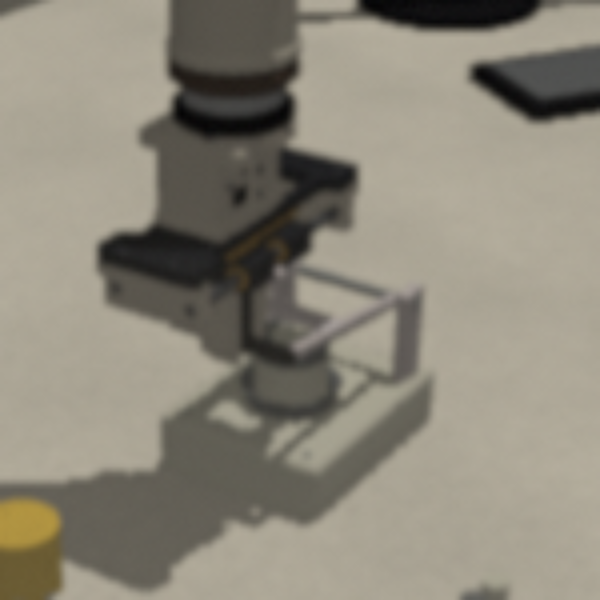

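The frame is nearly level with the pot beneath it and the forces are small. Close the last part slowly onto the stop.

```bash
python3 - <<'E'
from bail import *
th=.166; r=.1445
while th>-.03:
    th-=.03 if th>.08 else .012; F,fr,ft=step(th,r,.03); manip.sleep(.1); F=frc(3)+B
    print(round(th,3),"F",F.round(1),"tcpz %.4f"%manip.current_tool_pos()[2])
    if F[2]>6: break
    r+=np.clip(.0002*fr,-.0004,.0004)
st("stop")
effector.open_jaws(); st("open")
p=manip.current_tool_pos(); manip.servo_line([p[0],p[1],.16],vel=.1); manip.servo_line([p[0],p[1],.30],vel=.2)
manip.move_pose([.42,-.30,.30],q(60)); st("away")
s=viewer.get_image("scene")[:,:,::-1];t=viewer.get_image("top")[:,:,::-1]
cv2.imwrite("pics/s4.png",s);cv2.imwrite("pics/t4.png",t)
f=lambda i,u,v,w,h:cv2.resize(i[v:v+h,u:u+w],(400,400),interpolation=cv2.INTER_CUBIC)
cv2.imwrite("pics/c4.png",np.hstack([f(t,155,215,110,110),f(s,305,170,90,90)]))
E
```

```text
0.136 F [ 0.8  0.7 -2.1] tcpz 0.1086
0.106 F [ 1.2  0.4 -1.8] tcpz 0.1042
0.076 F [ 1.8 -0.6 -1.7] tcpz 0.0998
0.064 F [ 1.9 -0.7 -1.7] tcpz 0.0982
0.052 F [ 1.4 -0.7 -2.1] tcpz 0.0964
0.04 F [ 1.4  0.3 -2. ] tcpz 0.0947
0.028 F [ 2.3 -0.1 -2. ] tcpz 0.0930
0.016 F [ 2.   0.3 -1.6] tcpz 0.0913
0.004 F [ 0.2 -0.2  5.9] tcpz 0.0900
-0.008 F [-0.2 -0.6  6.9] tcpz 0.0885
stop t38.32 tcp [0.5058 0.0065 0.0885] F [ 0.7 -0.3  7.9] T [-0.04 -0.09 -0.  ] gap 0.0113
open t39.64 tcp [0.5058 0.0029 0.0883] F [-0.7 -9.6  8.2] T [-1.54  0.15  0.11] gap 0.0916
away t42.57 tcp [ 0.4208 -0.2982  0.3   ] F [0.3 0.8 0.3] T [ 0.11 -0.15 -0.03] gap 0.092
```

View pics/c4.png

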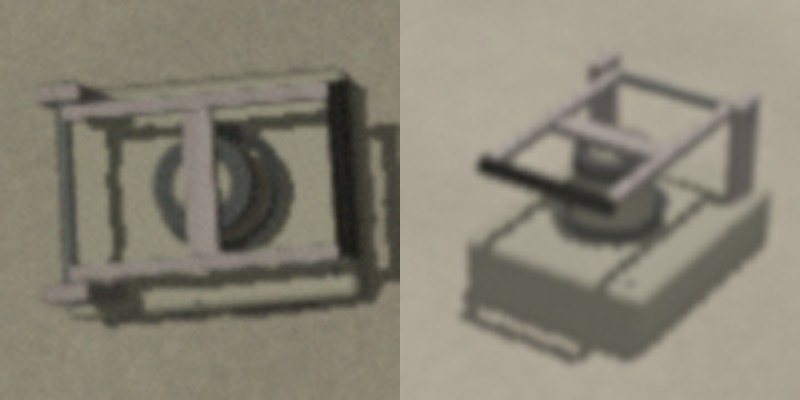

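The view shows the bail level over the pot. On opening, though, I felt about 10 N sideways: the inner finger came against the pot side. I'll check that the pot is still seated and the bail fully shut, by comparing the lid edge before and after and measuring the bar height.

```bash
python3 - <<'E'
from h import *
s2=cv2.imread("pics/s2.png");s4=cv2.imread("pics/s4.png");t4=cv2.imread("pics/t4.png");t2=cv2.imread("pics/t2.png")
# bar centre: dark blobs
def blob(im,u,v,w,h,th):
    c=cv2.resize(im[v:v+h,u:u+w],None,fx=4,fy=4,interpolation=cv2.INTER_CUBIC).max(2)
    cs,_=cv2.findContours((c<th).astype(np.uint8),cv2.RETR_EXTERNAL,cv2.CHAIN_APPROX_NONE)
    r=cv2.minAreaRect(max(cs,key=cv2.contourArea)); print(np.round(r[1],1)/4); return np.array(r[0])/4+[u-.375,v-.375]
a=blob(s4,320,200,36,24,60);b=blob(t4,243,234,14,56,45)
print(a,b,tri(a,b)); print("shut pred", proj("scene",[.5053,.0056,.105]),proj("top",[.5053,.0056,.105]))
f=lambda i,u,v,w,h:cv2.resize(i[v:v+h,u:u+w],(400,300),interpolation=cv2.INTER_CUBIC)
cv2.imwrite("pics/c5.png",np.vstack([np.hstack([f(s2,332,194,40,30),f(s4,332,194,40,30)]),np.hstack([f(t2,194,250,44,33),f(t4,194,250,44,33)])]))
E
```

```text
[30.9   4.25]
[48.275  6.35 ]
[337.65823174 211.62408543] [249.37295055 261.47745895] (array([0.50411636, 0.00583033, 0.10477179]), np.float64(0.0024045885309735703))
shut pred [[337.50328616 211.82088096]] [[249.03500049 260.38884618]]
```

View pics/c5.png

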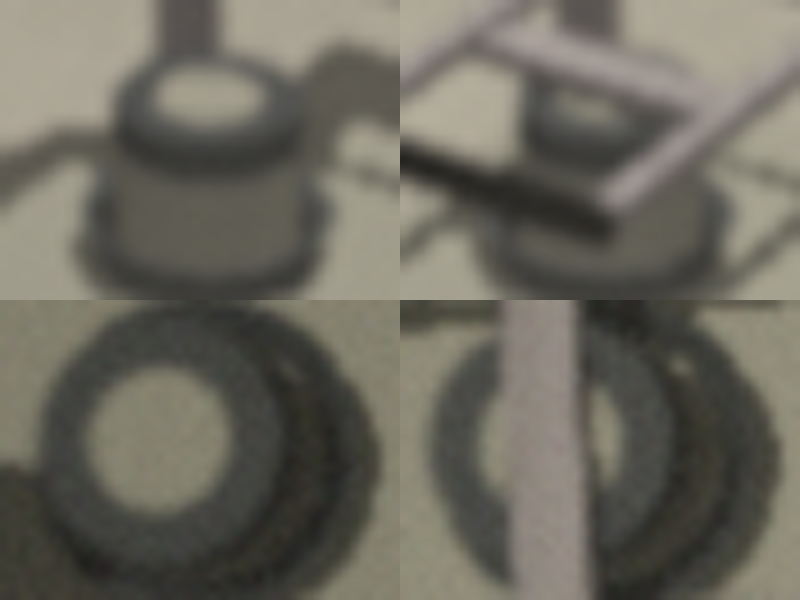

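```bash
python3 - <<'E'
from h import *
g=lambda n:cv2.resize(cv2.imread(f"pics/{n}.png"),None,fx=10,fy=10,interpolation=cv2.INTER_CUBIC)[:,:,1]
s2,s4,t2,t4=map(g,("s2","s4","t2","t4"))
def sh(A,B,u,v,w,h,m=25):
    u,v,w,h=[int(10*k) for k in(u,v,w,h)]
    r=cv2.matchTemplate(B[v-m:v+h+m,u-m:u+w+m],A[v:v+h,u:u+w],cv2.TM_CCOEFF_NORMED); _,x,_,l=cv2.minMaxLoc(r); return (l[0]-m)/10,(l[1]-m)/10,round(x,3)
print("scene lid low-left",sh(s2,s4,342,206,11,6),sh(s2,s4,342,204,8,8))
print("scene nest ref",sh(s2,s4,338,216,6,8)," top ref",sh(t2,t4,228,255,12,10))
print("top lid left",sh(t2,t4,197,255,7,14),"right",sh(t2,t4,218,255,8,14))
P=np.array([.498,.0802,.095])
for d in([0,.001,0],[.001,0,0],[0,0,.001]): print(d,(proj("scene",P+d)-proj("scene",P)).round(2),(proj("top",P+d)-proj("top",P)).round(2))
E
```

```text
scene lid low-left (0.9, -0.6, 0.858) (1.2, 0.0, 0.888)
scene nest ref (0.1, 0.4, 0.924)  top ref (0.1, 0.0, 0.997)
top lid left (-0.9, -0.2, 0.979) right (-1.2, 0.0, 0.978)
[0, 0.001, 0] [[ 0.22 -0.14]] [[-0.52 -0.  ]]
[0.001, 0, 0] [[0.29 0.11]] [[ 0.02 -0.52]]
[0, 0, 0.001] [[ 0.01 -0.32]] [[-0.13 -0.04]]
```

The lid shifted about 2 mm toward +y, and the images can't exclude a slight tilt. With the bail shut, I'll gently feel the lid with the closed fingertips between strap and bar. This measures its height directly and reseats it with at most about 6 N.

```bash
python3 - <<'E'
from bail import *
effector.close(f_grip=5)
p=N-.0205*ys
manip.move_pose([*p,.30],q(5.6)); manip.servo_line([*p,.125],vel=.2); manip.servo_line([*p,.099],vel=.06); manip.sleep(.2)
b=np.mean([manip.current_force() for _ in range(5)],0); st("near"); z=.099
while z>.0935:
    z-=.0005; manip.servo_line([*p,z],vel=.02); manip.sleep(.05); F=np.mean([manip.current_force() for _ in range(4)],0)-b
    print(round(z,4),"%.4f"%manip.current_tool_pos()[2],F.round(1))
    if F[2]>5.5 or np.hypot(*F[:2])>5: break
st()
E
```

```text
near t47.35 tcp [0.5002 0.0599 0.0993] F [-0.3 -0.6 -0.6] T [ 0.03 -0.03  0.01] gap 0.0002
0.0985 0.0986 [-0.   0.5  0.2]
0.098 0.0980 [0.  1.  0.8]
0.0975 0.0975 [0.2 0.4 0.9]
0.097 0.0970 [1.3 0.8 0.1]
0.0965 0.0965 [1.2 0.6 0.9]
0.096 0.0960 [-0.1  1.7  1.1]
0.0955 0.0955 [0.  0.1 0.8]
0.095 0.0953 [-1.6  0.4  6.4]
 t49.75 tcp [0.5001 0.0598 0.0953] F [-1.9 -0.2  5.9] T [-0.16  0.24 -0.02] gap 0.0005
```

Stiff contact at 95.3 mm with no give, so the pot is home. Withdraw and hand in.

```bash
python3 - <<'E'
from bail import *
p=manip.current_tool_pos()
manip.servo_line([p[0],p[1],.13],vel=.06); manip.servo_line([p[0],p[1],.30],vel=.2)
manip.move_pose([.45,-.20,.30],q(20)); manip.sleep(.5)
t=viewer.get_image("top")[:,:,::-1]; d=cv2.absdiff(t,cv2.imread("pics/t4.png"))[225:300,160:262]; print("station change px",int((d.max(2)>40).sum()))
st(); print(manip.hand_in())
E
```

```text
station change px 0
 t53.07 tcp [ 0.4501 -0.1998  0.3   ] F [ 0.7 -0.5  0.3] T [ 0.03 -0.12  0.01] gap 0.0009
the job is handed in; nothing more can be done
None
```

I turned the pot until it dropped home on the nest floor, swung the bail shut on its stop, and handed the job in at about 53 s; opening the jaws after shutting the bail nudged the pot's side with about 10 N, but a light press on the lid then met firm contact at 95.3 mm, which is home height.

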